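# Raise the belt speed by three clicks and set it

## Robot

A 6-joint arm with a two-finger parallel gripper is mounted at the origin on a cart in front of the work surface, level with it; the furniture and walls round the work are solid. World frame = base frame: x ahead of the robot, y to its left, z up, the work surface at z = 0. Lengths are in mm, angles in rad, forces in N, time in s.
With the tool pointing down it reaches from about 350 to 850 mm from the base axis. Payload 8.1 kg.
Tool frame: the origin (TCP) lies at the very end of the fingers, on their centre line; the grasp point (between the pads) lies 19 mm behind it; x points along the fingers, z is the direction in which the jaws open and shut, and the axes are right-handed (so a half turn about x gives the same grasp; the last joint's range is limited). The gripper opens to 85 mm and grips with 20 to 120 N. Pads are 22 mm wide; open, the fingers measure 114 mm over their backs; the gripper's body (76 mm by 85 mm) begins 54 mm behind the grasp point. The pads swing forward as they close: fully open they stand 13 mm farther back than shut.
Start: joints at [-1.306, 0.13, 1.488, -0, 1.523, -0.085], TCP at [205.646, -563.662, 198.392] pointing down, gripper open.
Joint ranges: [-2.96, 2.96], [-0.89, 2.26], [0.02, 2.5], [-1.34, 4.48], [0, 2.73], [-2.66, 2.66]. Speed limits (rad/s): [2.39, 2.39, 2.79, 3.14, 3.14, 3.14].

## Interface

Orientations are given as a rotation vector (axis times angle).
In Python, from rig import manip, grab_frame, ticket gives the robot as it stands. The module is installed in compiled form; this text tells all that it offers.
- The arm moves only by the shell command python3 -m crank 'ROWS'. ROWS is JSON, a list of rows, each a list of 3 entries, a list of its own where there are three numbers: the shift along the world's x, y, z in mm, then the turn, a rotation vector about the world's x, y, z in rad, then the finger opening in mm, from 0 to 85.4. In form: [[[x, y, z], [wx, wy, wz], claw], ...]. A call has 1 to 8 rows; each row shifts and turns the commanded pose from where the row before left it; what a row does not reach is not made up. A row lasts 1/8 s, in which the tool goes at most 62.5 mm and 10.7 degrees, less where a joint would pass 70% of its speed; a pose out of reach is approached as far as the arm can. A call with a gripper value outside its range is refused whole. The fingers move at their own pace and stop on an object; the grip force is fixed at half the most. Time passes only in rows, so rows that do not move let the fingers close. It gives the time, the measured TCP pose, the force and the opening at its end, in the units of the state.
- manip.get_obs(): the state, without advancing time (a new reading comes with each control period).
- grab_frame(name): name is "side" or "top" or "wrist"; returns a dict with "pixels" (480x640x3 uint8, red, green, blue), "z_map" (480x640 float32, mm along the optical axis (not along the pixel's ray), 0 where there is no reading), "K" (3x3 intrinsics, pixels), "xyz" and "orientation" of the camera in the world. Camera axes: x right, y down, z forward; pixel columns grow to the right and rows downward; lengths in mm; the calibration is good to about 2 mm. A picture is of the moment at which its call begins.
- ticket.close_job(): hands the job in, once; it reports no verdict.
The state is a dict: "time": time; "qpos": joint angles; "qd": joint speeds; "tau": joint torques, N m; "eef_pos": TCP position; "tool_rot": TCP orientation; "force": force on the tool from outside, world axes, zero at the start; "wrist_torque": the same for the moment, N m; "width": finger opening in mm.
Only numpy, scipy, OpenCV 4.12 (cv2) and the standard library are available. Lean on these libraries where they do the work, as an engineer would, in place of code of your own. Each camera call takes 0.05 s, during which the arm holds its last target. There are 200 camera calls.

## Task

Raise the grinder's belt speed by three steps: with a fingertip, push the pointer bar of the speed selector clockwise (seen from above) by exactly three clicks from where it stands now, never going on past the third click, and leave it resting in that click. Then press the round set button beside it fully down and let it come up again. Only push: do not pinch the selector bar, do not press the button early, and leave the loose tools round the box where they lie.

Things in the scene. Friction and masses are not known exactly. Their poses are not given: they have to be found in the camera images.
- speed_box: the speed control box, a grey case fixed to the bench, 152 (its x) x 237 (its y) x 90 mm high, with four small feet reaching 17 mm out past its short sides. Origin at the centre of its underside, z up. The selector stands on its top towards its -y end (right as the robot sees it), the set button towards its +y end.
- selector_axis (a point): point on the vertical turning axis, on top of the selector's round black skirt, 98 mm above the bench; box frame x 0, y -42 mm; has the box's axes. The skirt (104 mm diameter, 6 mm thick) turns too. Seven raised marks 60 mm from the axis: a round dot at position 0 (box's +y), then a stroke each 30 degrees clockwise via +x to -y.
- selector (a joint): rad, 0 with the bar along the box's +y, growing clockwise from above. Clicks every 0.5236 (30 deg), 0 to 3.1416, stops 0.05 beyond; starts at or near the second (0.5236). Leaving a position takes about 0.14 N m (3.5 N at 40 mm from the axis), falling to nothing half-way to the next; then it springs on to that one and rests within 0.04 rad.
- pointer_tip (a point): middle of the outer end face of the black finger bar, 50 mm from the turning axis, 112 mm above the bench. The bar is an upright fin 12 mm thick from the axis out to here, from the skirt (98 mm above the bench) up to 126 mm; a round hub of 28 mm diameter on the axis reaches 130 mm. selector_c2 is the half of its thickness that leads when turned clockwise, selector_c3 the trailing half (the one to push).
- set_button (a joint): travel of the set button in m, 0 up, 0.006 fully down; about 5 N holds it fully down, and a spring brings it up again
- set_button_top (a point): centre of the top of the round black set button, 32 mm diameter, 114 mm above the bench when up; at x 0, y +78 mm in the box's frame; pressed straight down. Up, it stands 10 mm proud of its round grey housing (48 mm diameter), fully down 4 mm.
- nut: loose steel hexagon nut, 24 x 27 x 13 mm, lying behind the box (away from the robot); not to be moved
- bolt: loose bolt, 48 mm tall, standing on its head on the bench to the left of the box, farther from the robot than the stone; not to be moved or tipped
- stone: loose dark dressing stone, 95 x 24 x 24 mm, lying to the left of the box, towards the robot; not to be moved

How it is judged (in metres and radians):
On the way, in this order (a step that is already met when the one before it is completed fails the run):
1. the selector has been turned three clicks clockwise (distance of pointer_tip from where it was at the start of the episode between 0.0655 and 0.0755 m), for 0.2 s.
2. the set button is pressed fully down (value of joint set_button above 0.005 m), for 0.05 s.
At the end, for the whole second after the job is handed in: the selector rests three clicks (90 degrees, within 8 degrees) clockwise of where it began, the set button is up again, and the nut, stone and bolt lie within 15 mm of where they were, the bolt upright (all of step 1 and velocity of joint selector between -0.1 and 0.1 rad/s and value of joint set_button below 0.001 m and distance of each of nut, stone, bolt from where it was at the start of the episode below 0.015 m and angle between bolt's own z axis and vertical below 0.2 rad); the robot touches nothing.
It fails at once if the selector was turned on past the third click (by more than half a click) (distance of pointer_tip from where it was at the start of the episode above 0.0795 m).
It fails at once if the set button was pressed before the selector stood at the third click (value of joint set_button above 0.003 m and distance of pointer_tip from where it was at the start of the episode below 0.0655 m).
It fails at once if the selector bar was pinched (contact force between each of selector_c2, selector_c3 and the fingers above 1.5 N).
It fails at once if a loose tool was moved, lifted or tipped (distance of any of nut, stone, bolt from where it was at the start of the episode above 0.02 m or angle between bolt's own z axis and vertical above 0.4 rad).
It also fails if it takes over 54 s, if anything falls off the work surface, if the arm or the gripper's body presses on something with over 40 N, if the wrist force passes 120 N, or if a joint passes its speed limit or range.

## Working session

There is one attempt and no reset: what is moved stays moved. The work goes in short steps, Python scripts to look and compute and a shell command to move; the robot and the scene stay as the last step left them, time stands still between calls to the robot, and variables do not carry over. Pictures are saved under pics/ and viewed, about 8 in all and at most 12, crops included, and the job is handed in when it is done.

```bash
mkdir -p pics; cat > h.py <<'E'
import numpy as np, cv2
from scipy.spatial.transform import Rotation as R
from rig import manip, grab_frame, ticket
def rot(o):
    o=np.array(o,float)
    return o if o.shape==(3,3) else (R.from_rotvec(o).as_matrix() if o.size==3 else R.from_quat(o).as_matrix())
def cloud(f):
    K=np.array(f["K"]);z=f["z_map"].astype(float)
    v,u=np.mgrid[:480,:640]
    p=np.stack([(u-K[0,2])/K[0,0]*z,(v-K[1,2])/K[1,1]*z,z],-1)
    w=p@rot(f["orientation"]).T+np.array(f["xyz"]); w[z<=0]=np.nan
    return w
def save(f,n): cv2.imwrite(f"pics/{n}.png",f["pixels"][...,::-1])
E
python3 - <<'E'
from h import *
o=manip.get_obs();print({k:np.round(v,3) for k,v in o.items()})
for n in("top","side"):
    f=grab_frame(n);save(f,n);np.savez(n,w=cloud(f),p=f["pixels"]);print(n,f["xyz"],f["orientation"],f["K"])
E
```

```text
{'time': np.float64(0.0), 'qpos': array([-1.306,  0.131,  1.489, -0.   ,  1.523, -0.085]), 'qd': array([-0.001, -0.001, -0.001, -0.001, -0.001, -0.002]), 'tau': array([ 2.0000e-03, -5.6940e+01, -5.0055e+01, -0.0000e+00,  1.5000e-02,
       -0.0000e+00]), 'eef_pos': array([ 205.491, -563.057,  197.322]), 'tool_rot': array([ 0.949,  1.356, -0.947]), 'force': array([0.618, 0.285, 0.521]), 'wrist_torque': array([ 0.015, -0.006,  0.042]), 'width': np.float64(85.473)}
top [455.83296256 159.00156769 927.01841009] [-2.11597064  2.11522297 -0.20918943] [[443.20776965   0.         308.89443276]
 [  0.         443.20776965 242.87407692]
 [  0.           0.           1.        ]]
side [416.0016262  950.14428571 405.26372724] [-0.3430878   2.46547942 -1.64536545] [[527.64978662   0.         321.04976544]
 [  0.         527.64978662 246.54281004]
 [  0.           0.           1.        ]]
```

View pics/top.png

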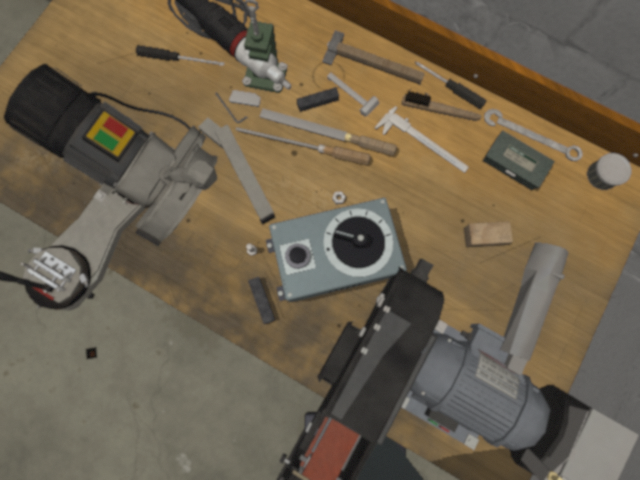

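View pics/side.png

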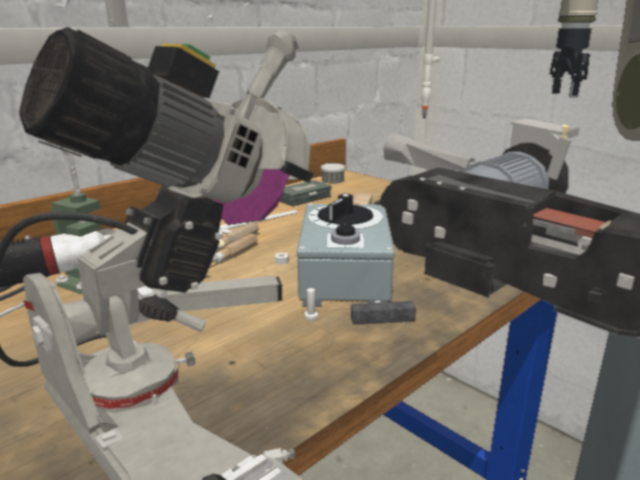

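The top view shows the box at about (338,250), the selector axis at (360,238) with its bar pointing left to (337,234), and the button at (298,257). The nut is at (339,197), the bolt at (252,249) and the stone at (262,300). A belt grinder at (400,330) stands between the arm and the box.

```bash
cat > m.py <<'E'
from h import *
import sys
d=np.load("top.npz");w=d["w"];p=d["p"].astype(int);g=p.sum(-1)/3
for n,(u,v) in dict(axis=(360,238),tip=(338,234),btn=(298,257),nut=(339,197),bolt=(252,249),stone=(262,300),tabl=(430,220)).items(): print(n,np.round(w[v,u],1))
x,y,z=np.moveaxis(w,-1,0)
vv,uu=np.mgrid[:480,:640]; reg=(uu>260)&(uu<410)&(vv>190)&(vv<305)
def rect(m,n):
    pts=w[m][:,:2].astype(np.float32); print(n,len(pts),cv2.minAreaRect(pts),np.round(np.median(w[m],0),1))
m=reg&(z>80)&(z<97)&(g>70); rect(m,"case")
m=reg&(z>106)&(uu>320)
pts=w[m]; print("bar",len(pts)); 
m2=m&(z>118); rect(m2,"bartop")
mb=reg&(uu<320)&(z>109);rect(mb,"button")
# dark skirt
ms=(reg&(uu>320)&(g<60)&(z>94)); 
(c,ax,a)=cv2.fitEllipse(cv2.convexHull(w[ms][:,:2].astype(np.float32)));print("skirt",c,ax)
# obstacles height map
for name,(a,b,c_,d_) in dict(grinder=(280,440,260,470),motor=(400,560,330,470),pipe=(500,570,240,370),left=(120,220,120,245)).items():
    q=w[c_:d_,a:b].reshape(-1,3);q=q[q[:,2]>60];print(name,np.round(np.nanpercentile(q,[1,50,99],axis=0),0).tolist())
H=np.full((12,16),np.nan)
for i in range(12):
    for j in range(16):
        t=z[i*40:i*40+40,j*40:j*40+40]; t=t[np.isfinite(t)]
        if t.size: H[i,j]=t.max()
print(np.round(H).astype(int))
im=cv2.resize(d["p"][180:320,235:420,::-1],None,fx=4,fy=4,interpolation=cv2.INTER_CUBIC);cv2.imwrite("pics/crop.png",im)
E
python3 m.py
```

```text
axis [625.7  67.  131.2]
tip [634.1 107.  127.2]
btn [593.1 181.1 114.8]
nut [744.   95.8   3.5]
bolt [624.1 278.2  30.1]
stone [520.2 256.1  23. ]
tabl [ 6.934e+02 -9.990e+01 -1.000e-01]
case 6854 ((596.2318115234375, 103.17218780517578), (196.9849395751953, 236.96414184570312), 13.485846519470215) [607.2 129.5  91.5]
bar 1139
bartop 1049 ((582.8311157226562, 37.380088806152344), (185.9419708251953, 78.98466491699219), 31.53771209716797) [540.7  13.7 145.1]
button 222 ((598.5333862304688, 184.0990753173828), (29.815250396728516, 30.92117691040039), 28.928377151489258) [598.6 183.1 115. ]
skirt (586.9041137695312, 43.06317138671875) (114.366455078125, 192.4625701904297)
grinder [[236.0, -62.0, 61.0], [412.0, 56.0, 154.0], [589.0, 206.0, 163.0]]
motor [[244.0, -264.0, 91.0], [365.0, -143.0, 156.0], [458.0, 6.0, 185.0]]
pipe [[397.0, -277.0, 120.0], [505.0, -222.0, 160.0], [606.0, -174.0, 182.0]]
left [[597.0, 285.0, 261.0], [670.0, 379.0, 316.0], [761.0, 430.0, 404.0]]
[[   6    7    6    7   85   99  250   22   80  103  141  183  222  255
   285  315]
 [ 409  400    6   30   30   95 
[... 203 characters left out ...]
8   37
    79  104]
 [   6  341  365  337  407  406   45    7   22   92    6    9   38   38
    45   47]
 [   7   29   32  326  325    7   95   95  134  135    6   43   44    6
     6    6]
 [ 137   82   56  265  260    7   95  119  133  151  148   42   42  186
   185    6]
 [ 125   82   57    6    6    6   29   95   95  164  164  158  163  178
     6    6]
 [-834 -835 -836 -837    4    6   28    6  161  165  165  165  161  165
     6 -430]
 [-835 -834 -837 -835 -834 -831    6   61  166  166  166  172  173  168
   161 -371]
 [-832 -836 -835 -834 -835 -837 -831  136  164  166  160  169  173  185
   221  223]
 [-836 -836 -834 -836 -831 -834   63  155  162  164    6   22  154  228
   227  221]]
```

View pics/crop.png

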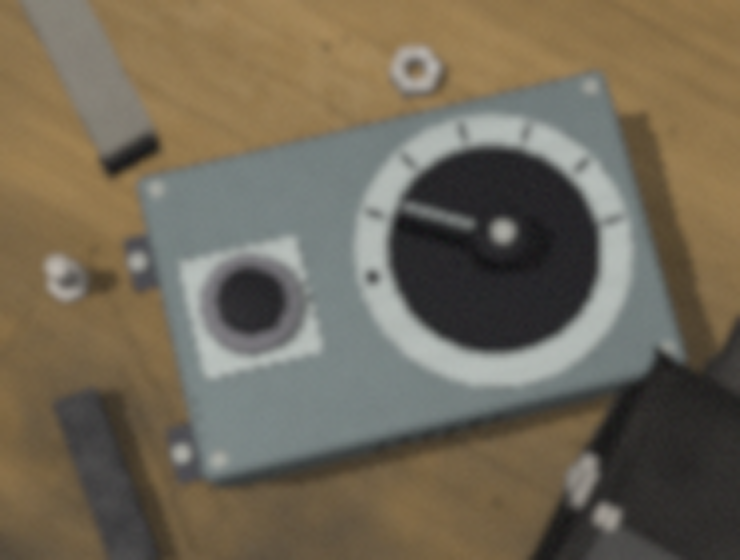

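The crop confirms the bar lies at the first stroke after the dot (crop (375,210)), which is the second click, with its tip at about crop (402,210). Next I refine the axis, bar direction and tool axes.

```bash
cat > r.py <<'E'
from h import *
for n in("top","side"):
    d=np.load(n+".npz");w=d["w"];x,y,z=np.moveaxis(w,-1,0);g=d["p"].astype(int).sum(-1)/3
    r=np.hypot(x-626,y-67)
    m=(r<56)&(z>117)&(z<135); q=w[m]
    hub=(r<20)&(z>128)&(z<135); print(n,"n",m.sum(),"hub",np.round(w[hub].mean(0),1),hub.sum())
    out=q[np.hypot(q[:,0]-626,q[:,1]-67)>18]
    l=cv2.fitLine(out[:,:2].astype(np.float32),cv2.DIST_L2,0,.01,.01).ravel();print(" bar line",l, "far",np.hypot(q[:,0]-626,q[:,1]-67).max(),"ang",np.degrees(np.arctan2(*(l[:2]*np.sign(l[1])))))
    b=(np.hypot(x-598,y-184)<20)&(z>109)&(z<120);print(" btn",cv2.minEnclosingCircle(w[b][:,:2].astype(np.float32)),np.median(z[b]))
    if n=="top":
        # skirt: dark pixels at z~98
        s=(r<62)&(z>94)&(z<102)&(g<75);h=cv2.convexHull(w[s][:,:2].astype(np.float32));print(" skirt",cv2.fitEllipse(h))
        c=(z>85)&(z<100)&(x>520)&(x<720)&(y>5)&(y<230)&(x+ .23*(y-67)>560-0)
        pr=(w[c][:,:2]-[608,136])
        print(" case rect",cv2.minAreaRect(w[c][:,:2].astype(np.float32)))
o=manip.get_obs();print(np.round(R.from_rotvec(o["tool_rot"]).as_matrix(),3))
E
python3 r.py
```

```text
top n 338 hub [626.9  68.2 131.1] 174
 bar line [2.6646310e-01 9.6384513e-01 6.3582562e+02 9.9757072e+01] far 51.14373300619885 ang 15.453908
 btn ((599.1166381835938, 184.00274658203125), 15.901106834411621) 114.99224465787466
 skirt ((625.8113403320312, 66.89117431640625), (97.2479019165039, 98.11727905273438), 12.811360359191895)
 case rect ((622.7986450195312, 109.48355102539062), (142.44635009765625, 236.7694091796875), 13.444940567016602)
side n 234 hub [623.8  70.6 129.1] 50
 bar line [3.43463242e-01 9.39166129e-01 6.32848022e+02 1.04337456e+02] far 52.90878771220592 ang 20.088013
 btn ((597.4820556640625, 184.1204833984375), 17.030563354492188) 112.55678314826537
[[-0.     0.939  0.343]
 [ 0.002  0.343 -0.939]
 [-1.     0.    -0.002]]
```

```bash
python3 -m crank '[[[0,0,40],[0,0,0],0],[[0,0,40],[0,0,0],0],[[0,0,40],[0,0,0],0]]'
```

```text
time: 0.48
eef_pos: [205.6, -563.3, 319.0]
tool_rot: [0.949, 1.356, -0.947]
force: [-0.2, -1.6, 0.2]
width: 32.0
```

```bash
python3 -m crank '[[[25,42,0],[0,0,0.156],0],[[25,42,0],[0,0,0.156],0],[[25,42,0],[0,0,0.156],0],[[25,42,0],[0,0,0.156],0],[[25,42,0],[0,0,0.156],0],[[25,42,0],[0,0,0.156],0],[[25,42,0],[0,0,0.156],0],[[25,42,0],[0,0,0.156],0]]'; python3 -m crank '[[[25,42,0],[0,0,0.156],0],[[25,42,0],[0,0,0.156],0],[[25,42,0],[0,0,0.156],0],[[25,42,0],[0,0,0.156],0],[[25,42,0],[0,0,0.156],0],[[25,42,0],[0,0,0.156],0],[[25,42,0],[0,0,0.156],0],[[25,42,0],[0,0,0.156],0]]'
python3 - <<'E'
from h import *
o=manip.get_obs();print({k:np.round(o[k],3) for k in("qpos","eef_pos","force","width")});M=R.from_rotvec(o["tool_rot"]).as_matrix();print(M.round(3),np.degrees(np.arctan2(M[1,2],M[0,2])))
f=grab_frame("wrist");save(f,"w1");np.savez("w1",w=cloud(f),p=f["pixels"])
E
```

```text
time: 1.48
eef_pos: [406.1, -226.1, 318.0]
tool_rot: [-0.025, 1.571, 0.025]
force: [1.4, 0.0, 0.5]
width: 0.1
time: 2.48
eef_pos: [606.1, 109.8, 317.8]
tool_rot: [-0.992, 1.334, 0.993]
force: [1.0, -0.7, 0.3]
width: 0.5
{'qpos': array([ 0.096,  0.159,  1.242, -0.   ,  1.742, -1.184]), 'eef_pos': array([606.101, 109.812, 317.824]), 'force': array([ 0.965, -0.731,  0.288]), 'width': np.float64(0.526)}
[[-0.001 -0.958  0.287]
 [-0.     0.287  0.958]
 [-1.     0.001 -0.   ]] 73.3504119458927
```

View pics/w1.png

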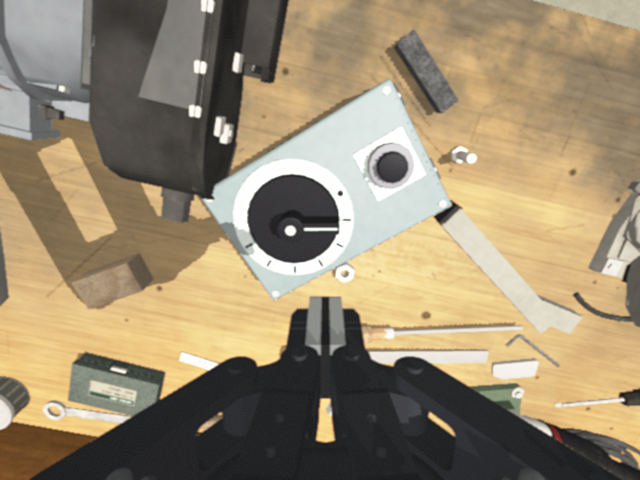

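The wrist view shows the hub at (290,230), the bar tip at (338,229), the button at (391,167), and the closed fingertips at about (325,300).

```bash
python3 - <<'E'
from h import *
d=np.load("w1.npz");w=d["w"];x,y,z=np.moveaxis(w,-1,0)
for v,u in((230,290),(229,335),(167,391),(300,325),(310,325)):print(u,v,w[v,u].round(1))
r=np.hypot(x-626,y-67.5)
hub=(r<20)&(z>127.5)&(z<136);print("hub",cv2.minEnclosingCircle(w[hub][:,:2].astype(np.float32)),w[hub].mean(0).round(1))
q=w[(r<56)&(r>18)&(z>117)&(z<135)];l=cv2.fitLine(q[:,:2].astype(np.float32),cv2.DIST_L2,0,.01,.01).ravel();print(l,np.degrees(np.arctan2(l[0],l[1])),np.hypot(q[:,0]-626,q[:,1]-67.5).max())
b=(np.hypot(x-598,y-184)<20)&(z>109)&(z<120);print("btn",cv2.minEnclosingCircle(w[b][:,:2].astype(np.float32)),np.median(z[b]))
t=(z>310)&(z<345);q=(w[t]-[606.1,109.8,317.8]);
e=np.array([[-.958,.287],[.287,.958]])
if len(q):print("tip local y,z",len(q),np.percentile(q[:,:2]@e.T,[1,50,99],axis=0).round(1),q[:,2].min())
E
```

```text
290 230 [625.8  67.5 129.9]
335 229 [638.8 111.4 126.9]
391 167 [596.3 182.5 113.7]
325 300 [594.5 113.8 358.5]
325 310 [595.  113.6 365.5]
hub ((626.19287109375, 68.60227966308594), 15.026763916015625) [625.1  67.5 129.8]
[2.8708911e-01 9.5790386e-01 6.3437225e+02 1.0010406e+02] 16.683765 50.143445458641146
btn ((597.1649780273438, 183.53158569335938), 15.814221382141113) 113.6173689067636
```

```bash
python3 -m crank '[[[1.8,6,-40],[0,0,0],0],[[0,0,-50],[0,0,0],0],[[0,0,-50],[0,0,0],0],[[0,0,-40],[0,0,0],0],[[0,0,-20],[0,0,0],0],[[0,0,-8],[0,0,0],0],[[0,0,0],[0,0,0],0]]'
cat > s.py <<'E'
from h import *
o=manip.get_obs();A=np.array([626,67.5]);p=o["eef_pos"][:2]-A
M=R.from_rotvec(o["tool_rot"]).as_matrix();yaw=np.degrees(np.arctan2(M[1,2],M[0,2]));f=np.radians(90-yaw)
dd=np.array([np.sin(f),np.cos(f)]);t=np.array([np.cos(f),-np.sin(f)])
# bar angle (deg past +y) if flat contact with the finger face
print("t",o["time"],"pos",o["eef_pos"].round(1),"tool phi",np.degrees(f).round(1),"radial",(p@dd).round(1),"face offset",(p@t+17).round(1),"F",o["force"].round(1))
E
python3 s.py
```

```text
time: 3.4
eef_pos: [608.1, 114.4, 111.3]
tool_rot: [-0.989, 1.334, 0.988]
force: [0.5, 0.0, 0.3]
width: 0.3
t 3.4 pos [608.1 114.4 111.3] tool phi 17.0 radial 39.6 face offset -13.8 F [0.5 0.  0.3]
```

```bash
python3 -m crank '[[[5,-1.5,0],[0,0,0],0],[[5,-1.5,0],[0,0,0],0],[[0,0,0],[0,0,0],0]]'; python3 s.py
python3 - <<'E'
import numpy as np
c=lambda D:(lambda f:40*np.array([np.sin(f),np.cos(f)])-17*np.array([np.cos(f),-np.sin(f)]))(np.radians(16.6+D))
for D in range(0,80,4):print(D,(c(D)+[626,67.5]).round(1),(c(D+4)-c(D)).round(1))
E
```

```text
time: 3.78
eef_pos: [618.4, 111.1, 111.2]
tool_rot: [-0.989, 1.334, 0.988]
force: [0.3, 0.1, -0.3]
width: 0.2
t 3.775 pos [618.4 111.1 111.2] tool phi 17.0 radial 39.5 face offset -3.0 F [ 0.3  0.1 -0.3]
0 [621.1 110.7] [3.  0.2]
4 [624.2 110.9] [3. 0.]
8 [627.2 110.9] [ 3.  -0.2]
12 [630.2 110.8] [ 3.  -0.4]
16 [633.2 110.4] [ 3.  -0.6]
20 [636.2 109.7] [ 2.9 -0.8]
24 [639.1 108.9] [ 2.9 -1. ]
28 [642.  107.9] [ 2.8 -1.2]
32 [644.8 106.7] [ 2.7 -1.4]
36 [647.5 105.3] [ 2.6 -1.6]
40 [650.  103.7] [ 2.5 -1.8]
44 [652.5 101.9] [ 2.3 -1.9]
48 [654.8 100. ] [ 2.2 -2.1]
52 [657.   97.9] [ 2.  -2.2]
56 [659.1  95.7] [ 1.9 -2.4]
60 [661.   93.3] [ 1.7 -2.5]
64 [662.7  90.8] [ 1.5 -2.6]
68 [664.2  88.2] [ 1.4 -2.7]
72 [665.6  85.5] [ 1.2 -2.8]
76 [666.7  82.7] [ 1.  -2.9]
```

```bash
python3 -m crank '[[[2.7,-0.4,0],[0,0,0],0],[[3,0.2,0],[0,0,-0.07],0],[[3,0,0],[0,0,-0.07],0],[[3,-0.2,0],[0,0,-0.07],0]]'; python3 -m crank '[[[3,-0.4,0],[0,0,-0.07],0],[[3,-0.6,0],[0,0,-0.07],0],[[0,0,0],[0,0,0],0],[[0,0,0],[0,0,0],0]]'; python3 s.py
cat > bar.py <<'E'
from h import *
import sys
for n in("top","wrist"):
    f=grab_frame(n);save(f,n+sys.argv[1]);w=cloud(f);x,y,z=np.moveaxis(w,-1,0)
    r=np.hypot(x-626,y-67.5);m=(r<54)&(r>18)&(z>119)&(z<130);q=w[m]
    if len(q)<15: print(n,len(q));continue
    l=cv2.fitLine(q[:,:2].astype(np.float32),cv2.DIST_HUBER,0,.01,.01).ravel()
    c=np.median(q[:,:2],0)-[626,67.5]
    print(n,len(q),"line",np.degrees(np.arctan2(l[0],l[1])).round(1),"median dir",np.degrees(np.arctan2(*c)).round(1))
E
python3 bar.py a
```

```text
time: 4.28
eef_pos: [629.3, 111.0, 110.4]
tool_rot: [-0.827, 1.408, 0.827]
force: [0.5, 0.1, -1.0]
width: -0.1
time: 4.78
eef_pos: [635.0, 110.0, 110.3]
tool_rot: [-0.723, 1.447, 0.723]
force: [0.1, 1.1, 1.0]
width: -0.2
t 4.775 pos [635.  110.  110.3] tool phi 36.9 radial 39.4 face offset -1.3 F [0.1 1.1 1. ]
top 4
wrist 972 line 13.2 median dir 9.2
```

View pics/wrista.png

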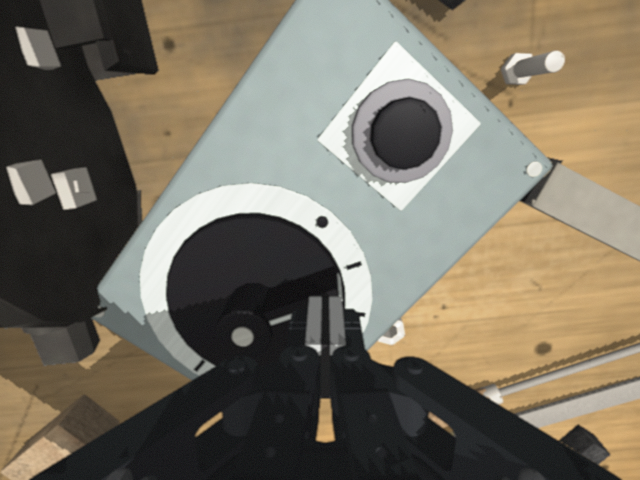

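The wrist view shows the fingertip at (325,320) against the bar, with the hub at (242,337) and the bar's white line visible from (268,326) to (290,318). I'll compute the bar angle from that line by intersecting the rays with z = 126.

```bash
cat > ln.py <<'E'
from h import *
# white line on bar from wrist view: bright pixels near hub, ray-cast to z=126
def bar(f=None):
    f=f or grab_frame("wrist");K=np.array(f["K"]);v,u=np.mgrid[:480,:640]
    ray=np.stack([(u-K[0,2])/K[0,0],(v-K[1,2])/K[1,1],np.ones(u.shape)],-1)@rot(f["orientation"]).T
    C=np.array(f["xyz"]);P=C+ray*((126-C[2])/ray[...,2])[...,None]
    w=cloud(f);g=f["pixels"].min(-1).astype(int)
    r=np.hypot(P[...,0]-626,P[...,1]-67.5)
    m=(g>85)&(r>10)&(r<50)&(abs(w[...,2]-126)<5)
    q=P[m][:,:2]-[626,67.5]
    a=np.degrees(np.arctan2(q[:,0],q[:,1])) if len(q) else np.array([np.nan])
    print("bar line px",m.sum(),"phi med",np.median(a).round(1),"D",(np.median(a)-16.6).round(1),"spread",a.std().round(1),"uv",[ (int(np.median(u[m])),int(np.median(v[m]))) if m.any() else None])
if __name__=="__main__": bar()
E
python3 ln.py
```

```text
bar line px 109 phi med 16.2 D -0.4 spread 2.5 uv [(280, 319)]
```

```bash
python3 - <<'E'
from h import *
f=grab_frame("wrist");K=np.array(f["K"]);Rm=rot(f["orientation"]);C=np.array(f["xyz"]);w=cloud(f)
o=manip.get_obs();T=o["eef_pos"];M=R.from_rotvec(o["tool_rot"]).as_matrix();print("cam in tool",(M.T@(C-T)).round(1),"fwd in tool",(M.T@Rm[:,2]).round(2), "T",T.round(1))
pr=lambda P:(lambda c:(K@c/c[2])[:2].round(0))(Rm.T@(np.array(P)-C))
print("TCP px",pr(T),"hub px",pr([626,67.5,130]))
for D in(0,30):
    a=np.radians(16.6+D);d=np.array([np.sin(a),np.cos(a)]);print(D,"bar top r20,r50",[pr([*(np.array([626,67.5])+r*d),126]) for r in(20,50)])
for v in range(285,400,8):
    print(v,[(M.T@(w[v,u]-T)).round(0).tolist()+[round(w[v,u,2])] for u in(280,312,325,338)])
E
```

```text
cam in tool [-175.2   84.8   -0. ] fwd in tool [ 0.95 -0.33  0.  ] T [635.1 110.  110.4]
TCP px [325. 284.] hub px [243. 336.]
0 bar top r20,r50 [array([282., 319.]), array([340., 300.])]
30 bar top r20,r50 [array([285., 337.]), array([345., 346.])]
285 [[10.0, -6.0, -24.0, 100], [-3.0, 1.0, -6.0, 113], [-9.0, 3.0, 0.0, 119], [-4.0, 1.0, 7.0, 115]]
293 [[2.0, -6.0, -23.0, 109], [-13.0, 1.0, -6.0, 123], [-16.0, 3.0, 0.0, 126], [-13.0, 1.0, 6.0, 123]]
301 [[-9.0, -5.0, -22.0, 120], [-41.0, 12.0, -5.0, 151], [-41.0, 12.0, 0.0, 151], [-40.0, 12.0, 5.0, 151]]
309 [[-15.0, -6.0, -22.0, 126], [-47.0, 12.0, -5.0, 157], [-47.0, 12.0, 0.0, 157], [-47.0, 12.0, 5.0, 157]]
317 [[-14.0, -11.0, -22.0, 125], [-53.0, 12.0, -5.0, 163], [-53.0, 12.0, 0.0, 164], [-53.0, 12.0, 5.0, 163]]
325 [[-15.0, -15.0, -22.0, 125], [-58.0, 12.0, -5.0, 169], [-58.0, 12.0, 0.0, 168], [-59.0, 12.0, 5.0, 169]]
333 [[14.0, -39.0, -26.0, 96], [-64.0, 12.0, -4.0, 174], [-64.0, 12.0, 0.0, 175], [-64.0, 12.0, 5.0, 174]]
341 [[12.0, -42.0, -26.0, 99], [-69.0, 12.0, -4.0, 179], [-67.0, 11.0, 0.0, 178], [-68.0, 12.0, 4.0, 179]]
349 [[13.0, -49.0, -26.0, 98], [-74.0, 13.0, -4.0, 184], [-70.0, 10.0, 0.0, 181], [-73.0, 12.0, 4.0, 184]]
357 [[-77.0, 12.0, -14.0, 188], [-79.0, 13.0, -4.0, 189], [-70.0, 7.0, 0.0, 181], [-78.0, 13.0, 4.0, 188]]
365 [[-82.0, 13.0, -13.0, 193], [-81.0, 12.0, -4.0, 191], [-70.0, 4.0, 0.0, 180], [-82.0, 13.0, 4.0, 193]]
373 [[-86.0, 13.0, -13.0, 196], [-85.0, 13.0, -4.0, 196], [-70.0, 0.0, 0.0, 180], [-87.0, 14.0, 4.0, 197]]
381 [[-90.0, 14.0, -12.0, 200], [-89.0, 13.0, -4.0, 200], [-71.0, -2.0, 0.0, 182], [-89.0, 13.0, 4.0, 199]]
389 [[-97.0, 17.0, -12.0, 207], [-92.0, 13.0, -3.0, 203], [-69.0, -7.0, 0.0, 180], [-92.0, 13.0, 4.0, 202]]
397 [[-100.0, 18.0, -11.0, 211], [-94.0, 12.0, -3.0, 204], [-70.0, -9.0, 0.0, 181], [-95.0, 13.0, 4.0, 205]]
```

```bash
python3 - <<'E'
from h import *
d=np.load("side.npz")["w"];T0=np.array([205.5,-563.1,197.3])
q=d.reshape(-1,3);q=q[np.all(np.abs(q-T0)<[80,80,150],axis=1)];print("start gripper lowest z rel TCP",np.nanpercentile(q[:,2]-T0[2],[0,1,5,20]).round(1),len(q))
f=grab_frame("side");save(f,"s2");w=cloud(f);T=manip.get_obs()["eef_pos"]
u0=(slice(120,260),slice(270,420));im=cv2.resize(f["pixels"][u0][...,::-1],None,fx=4,fy=4,interpolation=cv2.INTER_CUBIC);cv2.imwrite("pics/s2c.png",im)
q=w.reshape(-1,3);q=q[(np.hypot(q[:,0]-T[0],q[:,1]-T[1])<22)];
print(np.histogram(q[:,2],np.arange(90,220,5)))
E
```

```text
start gripper lowest z rel TCP [45.9 47.4 54.5 78.9] 1286
(array([106,  98,  35,  36,  36,  41,  53,  15,   0,   0,  15,  33,  50,
        43,  50,  53,  46,  55,  39,  51,  60,  56,  49,  61,  67]), array([ 90,  95, 100, 105, 110, 115, 120, 125, 130, 135, 140, 145, 150,
       155, 160, 165, 170, 175, 180, 185, 190, 195, 200, 205, 210, 215]))
```

View pics/s2c.png

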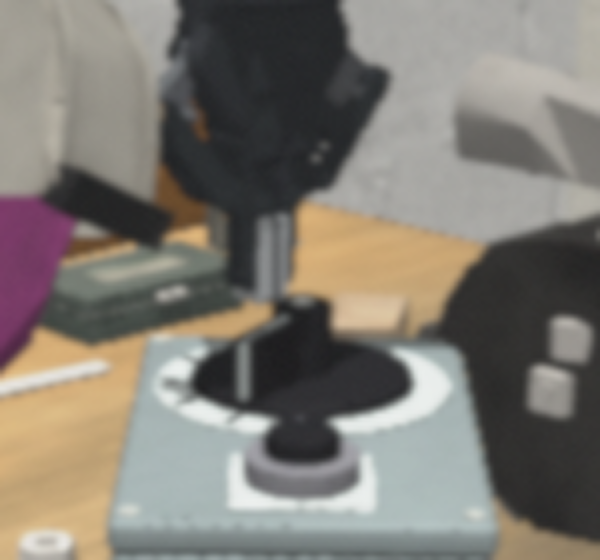

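The side view crop shows the closed fingertips ending at about (270,298), above the bar top at (290,305). The bar hasn't moved: its end stripe at (243,370) still sits at the second click. In both the open and closed readings, the real fingertip ends about 33 mm short of the reported TCP along the tool axis. I'll back off and lower by that amount.

```bash
python3 -m crank '[[[-9,1.5,0],[0,0,0.117],0],[[-9,1.5,0],[0,0,0.117],0],[[-9,1.4,0],[0,0,0.116],0],[[0,0,-12],[0,0,0],0],[[0,0,-12],[0,0,0],0],[[0,0,-8],[0,0,0],0],[[0,0,0],[0,0,0],0]]'; python3 s.py
python3 - <<'E'
from h import *
o=manip.get_obs();T=o["eef_pos"]
f=grab_frame("side");w=cloud(f);q=w.reshape(-1,3);q=q[(np.hypot(q[:,0]-T[0],q[:,1]-T[1])<16)]
print(np.histogram(q[:,2],np.arange(90,150,3)))
h=q[(q[:,2]>118)&(q[:,2]<140)];print("finger xy range",np.percentile(h,[1,50,99],axis=0).round(1))
E
python3 ln.py
```

```text
time: 5.9
eef_pos: [607.3, 114.2, 76.8]
tool_rot: [-0.987, 1.337, 0.989]
force: [0.8, -0.3, 0.2]
width: -0.2
t 5.9 pos [607.3 114.2  76.8] tool phi 17.0 radial 39.2 face offset -14.5 F [ 0.8 -0.3  0.2]
(array([25, 32, 45,  0,  0,  0, 15, 22, 16, 23, 30, 23, 22, 26, 25, 24, 25,
       24, 21]), array([ 90,  93,  96,  99, 102, 105, 108, 111, 114, 117, 120, 123, 126,
       129, 132, 135, 138, 141, 144, 147]))
finger xy range [[593.3 112.2 118.4]
 [602.3 124.7 129.2]
 [615.1 129.2 139.9]]
bar line px 61 phi med 17.9 D 1.3 spread 2.8 uv [(325, 402)]
```

Now the tip is at z≈109, beside the bar. Approach and push the first click.

```bash
python3 -m crank '[[[6,-1.5,0],[0,0,0],0],[[5,-1.2,0],[0,0,0],0],[[2.8,-0.8,0],[0,0,0],0],[[0,0,0],[0,0,0],0]]'; python3 s.py; python3 -m crank '[[[3,0.2,0],[0,0,-0.07],0],[[3,0,0],[0,0,-0.07],0]]';python3 -m crank '[[[3,-0.2,0],[0,0,-0.07],0],[[0,0,0],[0,0,0],0]]'; python3 s.py; python3 ln.py
```

```text
time: 6.5
eef_pos: [622.0, 110.9, 78.4]
tool_rot: [-0.988, 1.335, 0.989]
force: [-1.1, 1.0, 0.7]
width: 0.0
t 6.5 pos [622.  110.9  78.4] tool phi 17.0 radial 40.3 face offset 0.5 F [-1.1  1.   0.7]
time: 6.75
eef_pos: [627.4, 111.3, 78.1]
tool_rot: [-0.88, 1.386, 0.882]
force: [-2.1, 0.8, 1.9]
width: 0.1
time: 7.0
eef_pos: [630.9, 110.8, 78.2]
tool_rot: [-0.829, 1.407, 0.829]
force: [-1.2, 0.4, -0.4]
width: -0.2
t 7.0 pos [630.9 110.8  78.2] tool phi 29.0 radial 40.3 face offset 0.3 F [-1.2  0.4 -0.4]
bar line px 172 phi med -9.0 D -25.6 spread 2.0 uv [(314, 311)]
```

```bash
python3 -m crank '[[[3,-0.4,0],[0,0,-0.07],0],[[3,-0.6,0],[0,0,-0.07],0],[[0,0,0],[0,0,0],0]]'; python3 s.py
cat > an.py <<'E'
from h import *
# bar angle: fraction of bar-model top points matching z~126 in each camera, per D
f=[grab_frame(n) for n in("top","side","wrist")]
C=[cloud(k) for k in f]
for n,w in zip(("top","side","wrist"),C):
    q=w[np.isfinite(w[...,2])];p=q[:,:2]-[626,67.5];r=np.hypot(*p.T)
    k=(r>17)&(r<53)&(q[:,2]>104)&(q[:,2]<129);p=p[k]
    o=manip.get_obs();t=o["eef_pos"][:2]-[626,67.5];p=p[np.hypot(*(p-t).T)>19]
    best=[]
    for D in np.arange(-10,115,1.0):
        a=np.radians(16.6+D);c=p@[np.cos(a),-np.sin(a)];s=p@[np.sin(a),np.cos(a)]
        best.append(((abs(c)<7)&(s>0)).sum())
    best=np.array(best);i=np.where(best>=best.max()*.97)[0];print(n,len(p),"D",(i.mean()-10).round(1),"inliers",best.max())
E
python3 an.py
```

```text
time: 7.42
eef_pos: [637.1, 109.7, 78.5]
tool_rot: [-0.723, 1.447, 0.723]
force: [-0.9, 0.8, -0.0]
width: 0.1
t 7.425 pos [637.1 109.7  78.5] tool phi 36.9 radial 40.4 face offset 0.5 F [-0.9  0.8 -0. ]
top 0 D 52.0 inliers 0
side 66 D 28.0 inliers 66
wrist 324 D 14.0 inliers 324
```

```bash
python3 -m crank '[[[2.9,-0.8,0],[0,0,-0.07],0],[[2.9,-1,0],[0,0,-0.07],0],[[2.8,-1.2,0],[0,0,-0.07],0],[[2.7,-1.4,0],[0,0,-0.07],0]]';python3 -m crank '[[[2.6,-1.6,0],[0,0,-0.07],0],[[2.5,-1.8,0],[0,0,-0.07],0]]'; python3 -m crank '[[[2.3,-1.9,0],[0,0,-0.07],0],[[0,0,0],[0,0,0],0]]'; python3 s.py; python3 an.py
```

```text
time: 8.07
eef_pos: [646.6, 107.1, 78.1]
tool_rot: [-0.503, 1.514, 0.508]
force: [-9.6, 9.1, 5.1]
width: 0.1
time: 8.32
eef_pos: [653.0, 102.7, 78.2]
tool_rot: [-0.395, 1.535, 0.396]
force: [-0.4, 1.3, -1.1]
width: -0.3
time: 8.57
eef_pos: [655.6, 100.0, 78.4]
tool_rot: [-0.342, 1.544, 0.342]
force: [-0.1, -0.0, 0.2]
width: -0.0
t 8.575 pos [655.6 100.   78.4] tool phi 65.0 radial 40.6 face offset 0.0 F [-0.1 -0.   0.2]
top 1 D 52.0 inliers 0
side 49 D 51.0 inliers 45
wrist 282 D 60.0 inliers 282
```

```bash
python3 -m crank '[[[2.2,-2.1,0],[0,0,-0.07],0],[[2,-2.2,0],[0,0,-0.07],0],[[1.9,-2.4,0],[0,0,-0.07],0],[[1.7,-2.5,0],[0,0,-0.07],0]]'; python3 -m crank '[[[1.5,-2.6,0],[0,0,-0.07],0],[[0,0,0],[0,0,0],0]]'; python3 s.py;  python3 -m crank '[[[1.4,-2.7,0],[0,0,-0.07],0],[[0,0,0],[0,0,0],0]]'; python3 s.py; python3 -m crank '[[[1.2,-2.8,0],[0,0,-0.07],0],[[0,0,0],[0,0,0],0]]'; python3 s.py; python3 an.py
```

```text
time: 9.22
eef_pos: [663.1, 92.0, 78.3]
tool_rot: [-0.12, 1.568, 0.123]
force: [-3.7, 9.4, 1.8]
width: 0.1
time: 9.48
eef_pos: [664.8, 89.1, 78.4]
tool_rot: [-0.067, 1.57, 0.069]
force: [-0.8, 2.5, -1.0]
width: 0.2
t 9.475 pos [664.8  89.1  78.4] tool phi 85.0 radial 40.5 face offset -1.1 F [-0.8  2.5 -1. ]
time: 9.72
eef_pos: [666.4, 85.5, 78.4]
tool_rot: [-0.013, 1.571, 0.013]
force: [0.0, 1.7, -0.1]
width: -0.1
t 9.725 pos [666.4  85.5  78.4] tool phi 89.0 radial 40.7 face offset -0.3 F [ 0.   1.7 -0.1]
time: 9.98
eef_pos: [667.5, 82.4, 78.4]
tool_rot: [0.041, 1.57, -0.042]
force: [0.2, -0.1, -1.1]
width: -0.1
t 9.975 pos [667.5  82.4  78.4] tool phi 93.0 radial 40.7 face offset -0.1 F [ 0.2 -0.1 -1.1]
top 24 D 85.0 inliers 24
side 85 D 72.0 inliers 78
wrist 323 D 67.0 inliers 323
```

Force has dropped to zero, which suggests it sprung on. Back off, rise and check.

```bash
python3 -m crank '[[[0,12,0],[0,0,0],0],[[-5,15,20],[0,0,0],0],[[-20,20,40],[0,0,0],0],[[-20,20,50],[0,0,0],0],[[-20,20,50],[0,0,0],0],[[0,0,0],[0,0,0],0]]'; python3 an.py; python3 - <<'E'
from h import *
f=grab_frame("wrist");save(f,"w5")
E
```

```text
time: 10.88
eef_pos: [604.2, 173.4, 247.2]
tool_rot: [0.043, 1.559, -0.038]
force: [0.1, -1.3, -0.5]
width: -0.3
top 107 D 88.5 inliers 107
side 195 D 86.5 inliers 188
wrist 829 D 89.0 inliers 829
```

View pics/w5.png

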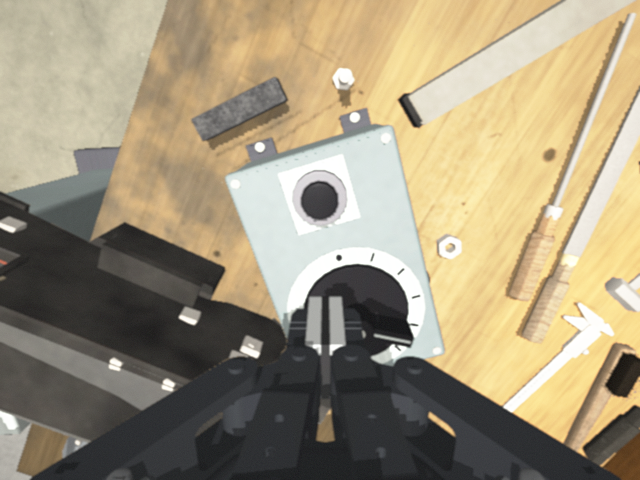

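The selector measures about 89° clockwise in all three cameras, with the bar pointing to (410,335) in the wrist view. The button is at (319,200) and the loose tools are untouched. Next, the button.

```bash
python3 -m crank '[[[-6.2,10.6,-40],[0,0,0],0],[[0,0,-50],[0,0,0],0],[[0,0,-40],[0,0,0],0],[[0,0,-20],[0,0,0],0],[[0,0,-8],[0,0,0],0],[[0,0,0],[0,0,0],0]]'; for i in 1 2 3; do python3 -m crank '[[[0,0,-2.5],[0,0,0],0],[[0,0,0],[0,0,0],0]]' | grep -E "pos|force"; done
```

```text
time: 11.82
eef_pos: [596.8, 180.4, 81.2]
tool_rot: [0.043, 1.57, -0.043]
force: [-0.4, 0.6, 1.4]
width: 0.0
eef_pos: [597.9, 180.7, 79.6]
force: [2.5, 0.2, 2.9]
eef_pos: [597.3, 180.6, 76.2]
force: [3.4, -0.0, 3.8]
eef_pos: [597.5, 180.6, 75.1]
force: [-1.9, -1.8, 14.4]
```

```bash
python3 -m crank '[[[0,0,-1],[0,0,0],0],[[0,0,0],[0,0,0],0],[[0,0,0],[0,0,0],0]]'; python3 -m crank '[[[0,0,10],[0,0,0],0],[[0,0,40],[0,0,0],0],[[0,0,50],[0,0,0],0],[[-30,20,50],[0,0,0],0],[[-30,20,30],[0,0,0],0],[[0,0,0],[0,0,0],0],[[0,0,0],[0,0,0],0]]'; python3 an.py
python3 - <<'E'
from h import *
T=np.load("top.npz")["w"]; f=grab_frame("top");w=cloud(f);save(f,"t9")
for n in("top","side","wrist"):
    c=cloud(grab_frame(n));m=(np.hypot(c[...,0]-598,c[...,1]-184)<10)&(c[...,2]<130);print(n,"btn z",np.median(c[...,2][m]).round(1),m.sum())
S=np.load("side.npz");g=grab_frame("side")["pixels"].astype(int)
for n,(a,b,c_,e) in dict(nut=(250,268,272,292),bolt=(285,322,300,322),stone=(298,325,345,420)).items():
    print(n,"side px diff",np.abs(g[a:b,c_:e]-S["p"][a:b,c_:e].astype(int)).mean().round(2))
E
```

```text
time: 12.95
eef_pos: [597.5, 180.7, 74.9]
tool_rot: [0.044, 1.568, -0.043]
force: [-5.3, -0.6, 18.8]
width: 0.2
time: 13.82
eef_pos: [535.7, 220.1, 250.5]
tool_rot: [0.042, 1.572, -0.044]
force: [0.2, 0.4, -0.7]
width: 0.4
top 116 D 89.0 inliers 115
side 197 D 85.5 inliers 190
wrist 739 D 88.5 inliers 738
top btn z 115.1 58
side btn z 113.0 42
wrist btn z 113.7 375
nut side px diff 2.5
bolt side px diff 2.06
stone side px diff 1.43
```

The button went fully down (hard stop at about 19 N) and is up again at z≈114. The selector is at about 89° and the tools are unmoved. Handing in.

```bash
python3 -c "
from rig import ticket;print(ticket.close_job())"
```

```text
the job is handed in; nothing more can be done
None
```

I pushed the selector bar three clicks clockwise with the closed fingertips, one click at a time. I then pressed the set button to its stop, let it come up, and handed the job in at about 14 s of the 54 s allowed. The hand-in gave no verdict.

Last checks before handing in:
- **Selector:** it reads 89.0° (top), 88.5° (wrist) and 85.5° (side, the weakest view) clockwise from the start. All three are within the 8° allowed.
- **Set button:** the force rose to about 19 N at the bottom stop, and the top is back at about 114 mm. I judged "fully down" from the force and height, as the joint value can't be read.
- **Loose tools:** the nut, bolt and stone look unchanged in the side picture. I compared only the pixels and did not measure their positions again.
- **Arm:** it is clear of everything.

One thing disagreed with the description: the fingertips end about 33 mm short of the reported TCP. Because of that, my first push passed above the bar without touching it. I found this in the pictures and lowered the tool to correct for it.

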